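Put the weighing bottle away in the pedal-lid dry box

TASK

Put the glass weighing bottle away in the dry-storage box: press the pedal at the front of the box fully down so that its lid swings right open and stays there, lower the bottle in and stand it upright on the chamber floor. Then ease the pedal slowly back up until the lid is fully shut, without letting it slam. Work the lid only with the pedal, never by touching it, do not drop or knock over the bottle, and leave the other things alone.

Things in the scene. Friction and masses are not known exactly. Their poses are not given: they have to be found in the camera images.
- drybox: Fixed white box, 132 deep (x) x 150 wide x 120 mm to the rim. Origin: centre of underside, on the bench; x points from the front (pedal side, which faces the robot's left) to the back (lid hinge), z up. The chamber is open above, 122 x 140 mm inside, walls 5 mm, floor 60 mm above the bench. The pedal pivots inside the base about a level axis along y at (10, 0, 30) mm.
- chamber_floor (a point): Centre of the top of the chamber's floor, 60 mm above the bench and 60 mm below the rim; axes as the box.
- pedal_tab (a point): Grip point on the upright steel tab (12 mm thick along the box's y, 34 long, 34 high) in the middle of the pedal tread (42 wide, 36 long): 15 mm below the tab's top, 18 mm above the tread, 47 mm in front of the box's face. About 71 mm above the bench with the pedal up, 33 mm when down; axes turn with the pedal. Pinch the tab to work the pedal both ways, or press its top.
- drybox_pedal (a joint): Pedal angle (rad): 0 up (lid shut), 0.30 fully down; the grip point then has gone 38 mm down its arc. Pressing takes 6 to 13 N, most at first. No spring: the lid's weight drives it up. When fully down it stays down by itself (lid past upright); about 3 N upwards at the tab starts it back, and from about half-way the falling lid pushes it up unless held.
- drybox_lid (a joint): Lid angle (rad): 0 shut, 1.75 fully open, leaning back past upright. Geared to the pedal: lid = 5.83 x pedal, about 0.05 rad for each mm at the tab. If the pedal is let go with the lid below about 1.0 to 1.3 rad, the lid falls and slams (higher up it stays); moving the tab at 20 to 40 mm/s closes it gently.
- lid_front_edge (a point): Middle of the front edge of the flat metal lid (158 x 156 mm, 8 mm thick, no handle). Shut, it overhangs the box's face by 22 mm, so a gripper does not fit straight down over the pedal: lean the tool 30 to 45 degrees, fingertips towards the box and the hand end out in front of it.
- bottle_centre (a point): Centre, half-way up, of the loose clear glass weighing bottle: squat cylinder with a domed stopper and small knob, 53 mm high in all, about 45 g, standing upright on the bench to the left of the box, beyond the pedal. Its body is 36 mm in diameter up to 34 mm high, the stopper 38 mm; grip it across the body near this point, from above. z is the bottle's axis.
- vial: Bystander: loose glass sample vial with a white screw cap, 25 mm in diameter, 50 mm high, standing near the bottle. Origin: centre of its underside.
- tape_roll: Bystander: loose roll of label tape lying flat, 52 mm in diameter, 19 mm high. Origin: centre of its underside.
- beaker: Bystander: loose small glass beaker, 46 x 51 mm, 58 mm high. Origin: centre of its underside.

How it is judged (in metres and radians):
On the way, in this order (a step that is already met when the one before it is completed fails the run):
1. the lid is open past upright, worked with the pedal (value of joint drybox_lid above 1.6 rad), for 0.2 s.
2. the bottle stands upright on the chamber floor, let go, with the lid still open (value of joint drybox_lid above 1.5 rad and x of bottle_centre in the frame of drybox between -0.06 and 0.06 m and y of bottle_centre in the frame of drybox between -0.07 and 0.07 m and z of bottle_centre in the frame of chamber_floor below 0.032 m and angle between bottle_centre's own z axis and vertical below 0.15 rad and contact force between the fingers and weigh_bottle below 0.1 N), for 0.2 s.
At the end, for the whole second after the job is handed in: The lid is shut (within 0.06 rad), and the weighing bottle stands at rest upright (within 0.15 rad) on the chamber floor inside the box (its centre less than 32 mm above that floor) (value of joint drybox_lid below 0.06 rad and x of bottle_centre in the frame of drybox between -0.06 and 0.06 m and y of bottle_centre in the frame of drybox between -0.07 and 0.07 m and z of bottle_centre in the frame of chamber_floor below 0.032 m and angle between bottle_centre's own z axis and vertical below 0.15 rad and linear speed of weigh_bottle below 0.03 m/s); the robot touches nothing.
It fails at once if the lid slams: it closes faster than 4 rad/s in the last 0.6 rad (value of joint drybox_lid below 0.6 rad and velocity of joint drybox_lid below -4 rad/s).
It fails at once if the robot touches the lid with more than 2 N (contact force between any of the arm, the fingers and drybox_lid above 2 N).
It fails at once if the bottle is dropped: it moves faster than 0.6 m/s while no finger touches it (linear speed of weigh_bottle above 0.6 m/s and contact force between the fingers and weigh_bottle below 0.02 N).
It fails at once if the bottle is tipped over (more than 1 rad) (angle between bottle_centre's own z axis and vertical above 1 rad).
It fails at once if a bystander (vial, tape roll or beaker) is moved more than 30 mm (distance of any of vial, tape_roll, beaker from where it was at the start of the episode above 0.03 m).
It also fails if it takes over 67 s, if anything falls off the work surface, if the arm or the gripper's body presses on something with over 40 N, if the wrist force passes 120 N, or if a joint passes its speed limit or range.

ROBOT

A 6-joint arm with a two-finger parallel gripper is mounted at the origin on a cart in front of the work surface, level with it; the furniture and walls round the work are solid. World frame = base frame: x ahead of the robot, y to its left, z up, the work surface at z = 0. Lengths are in mm, angles in rad, forces in N, time in s.
With the tool pointing down it reaches from about 350 to 800 mm from the base axis. Payload 7.3 kg.
Tool frame: the origin (TCP) lies on the centre line of the jaws, within the pads' length; the fingertips stand 19 mm ahead of it and the grasp point (between the pads) is the TCP; z points along the fingers, y is the line along which they close (so a half turn about z gives the same grasp; the last joint's range is limited). The gripper opens to 85 mm and grips with 20 to 120 N. Pads are 22 mm wide; open, the fingers measure 114 mm over their backs; the gripper's body (76 mm by 85 mm) begins 54 mm behind the grasp point. The pads swing forward as they close: fully open they stand 13 mm farther back than shut.
Start: joints at [1.006, 0.342, 1.524, -0, 1.275, -0.146], TCP at [213.487, 479.655, 218.522] pointing down, gripper open.
Joint ranges: [-2.53, 2.53], [-0.77, 2.02], [0.04, 2.7], [-1, 4.14], [0.28, 2.66], [-3.11, 3.11]. Speed limits (rad/s): [2.57, 2.57, 3.14, 3.14, 3.14, 3.14].

INTERFACE

Orientations are given as [roll, pitch, yaw] about the fixed x, y, z axes, in that order (R = Rz(yaw) Ry(pitch) Rx(roll)).
In Python, from workcell import r gives the robot as it stands.
- The arm moves only by the shell command python3 -m pendant 'ROWS' [OPENING] [FORCE]. ROWS is JSON, a list of rows, each an object of numbers: "tx", "ty", "tz": the shift along the tool's x, y, z in mm; "yaw": the turn about the tool's z in units of 6 degrees (1.0 is 6 degrees). In form: [{"tx": .., "ty": .., "tz": .., "yaw": ..}, ...]. A call has 1 to 8 rows; each row shifts and turns the commanded pose from where the row before left it, along the tool's axes as they then stand; what a row does not reach is not made up. A row lasts 1/12 s, in which the tool goes at most 41.7 mm and 7.16 degrees, less where a joint would pass 70% of its speed; a pose out of reach is approached as far as the arm can. A call is refused whole if a number of a shift passes 41.7 or a number of a turn 1, either way. A call with a gripper value outside its range is refused whole. OPENING is the closure, from -1 (fully open) to 1 (shut), so that 0 is half open, set as the call begins (- or left out, the last holds). The fingers move at their own pace and stop on an object; FORCE is the grip in N (left out, the last holds). Time passes only in rows, so rows that do not move let the fingers close. It gives the time, the measured TCP pose, the force, the opening and the grip force at its end, in the units of the state.
- r.get_state(): the state, without advancing time (a new reading comes with each control period).
- r.camera(name): name is "scene" or "top" or "wrist"; returns a dict with "pixels" (400x640x3 uint8, blue, green, red), "depth" (400x640 float32, mm along the optical axis (not along the pixel's ray), 0 where there is no reading), "vertical_fov" (degrees; the focal length in pixels is half the picture's height over the tangent of half this angle, whatever the lens; pixels are square), "cx", "cy" (the principal point, pixels), "k1" (the pictures are not rectified: a ray, as slopes to the right and down, at radius r is drawn at 1 + k1 r^2 times it, then the intrinsics apply), "extrinsics" (4x4, takes a point from camera to world coordinates); the wrist camera has in their place "hand_eye" (4x4, takes a point from camera to tool coordinates, whose origin is the TCP and whose axes are the flange's). Camera axes: x right, y down, z forward; pixel columns grow to the right and rows downward; lengths in mm; the calibration is good to about 2 mm. A picture is of the moment at which its call begins: read the wrist's pose just before it.
- r.job_done(): hands the job in; it is judged then, once.
Trained networks look in a picture, given as the dict that the camera call returned (one of the last four; its "shot" number tells which), for a name from the list of things; names that differ only in an ending like _2 or _b are one class to them, and where a whole thing is asked for, a point or a joint stands for the part that bears it (a point fixed in the world has none). Each returns a list of dicts, best first, with "p" (0 to 1); they miss things now and then, are a little off and sometimes report something else, mostly with a low value. They report only what shows in the picture. A call takes as long as a camera call.
- r.recognise(name, picture): "point" ([column, row] in pixels, amid what is visible of it).
- r.outline_of(name, picture): "pixels" (400x640 bool, what is visible of it) and "point" ([column, row] in pixels, amid what is visible of it).
- r.spot_point(name, picture): "point" ([column, row] in pixels: a listed point, or the origin of a listed thing).
The state is a dict: "time_s": time; "joint_pos": joint angles; "dq": joint speeds; "tau": joint torques, N m; "position": TCP position; "orientation": TCP orientation; "contact_force": force on the tool from outside, world axes, zero at the start; "wrist_torque": the same for the moment, N m; "opening": finger opening in mm; "gripper_force": force on a finger pad.
Only numpy, scipy, OpenCV 4.12 (cv2) and the standard library are available. Lean on these libraries where they do the work, as an engineer would, in place of code of your own. Each camera call takes 0.05 s, during which the arm holds its last target. There are 200 camera calls.

## Working session

There is one attempt and no reset: what is moved stays moved. The work goes in short steps, Python scripts to look and compute and a shell command to move; the robot and the scene stay as the last step left them, time stands still between calls to the robot, and variables do not carry over. Pictures are saved under pics/ and viewed, at most 13 in all, crops included, and the job is handed in when it is done.

```bash
mkdir -p pics; ls; cat > h.py <<'E'
import numpy as np,cv2
from scipy.spatial.transform import Rotation as R
from workcell import r
def ray(c,p):
    f=200/np.tan(np.radians(c["vertical_fov"]/2)); K=np.array([[f,0,c["cx"]],[0,f,c["cy"]],[0,0,1.]])
    return cv2.undistortPoints(np.array([[p]],float),K,np.array([c["k1"],0,0,0,0.]))[0,0]
def ext(c,s=None):
    if "extrinsics" in c: return np.array(c["extrinsics"])
    T=np.eye(4);T[:3,:3]=R.from_euler('xyz',s["orientation"]).as_matrix();T[:3,3]=s["position"]
    return T@np.array(c["hand_eye"])
def at_z(c,p,z,s=None):
    T=ext(c,s);x,y=ray(c,p);d=T[:3,:3]@[x,y,1];o=T[:3,3];return o+d*(z-o[2])/d[2]
def at_d(c,p,s=None,w=2):
    T=ext(c,s);x,y=ray(c,p);u,v=map(int,np.round(p));q=c["depth"][v-w:v+w+1,u-w:u+w+1];q=q[q>0]
    z=np.median(q) if q.size else np.nan;return T[:3,:3]@(np.array([x,y,1])*z)+T[:3,3]
E
python3 - <<'E'
from h import *
print(r.get_state())
for n in("top","scene"):
    c=r.camera(n);cv2.imwrite(f"pics/{n}0.png",c["pixels"]);T=ext(c);print(n,T.round(2).tolist(),c["vertical_fov"])
    for k in["bottle_centre","pedal_tab","lid_front_edge","drybox","chamber_floor","vial","tape_roll","beaker"]:
        for d in r.spot_point(k,c)[:2]:print(k,round(d["p"],2),np.round(d["point"]),at_d(c,d["point"]).round())
E
```

```text
pics
{'time_s': 0.0, 'joint_pos': array([ 1.00600944e+00,  3.42690605e-01,  1.52503179e+00,  1.96001921e-05,
        1.27541810e+00, -1.46010188e-01]), 'dq': array([ 0.00162734,  0.00145557, -0.00188363,  0.00110143, -0.00036664,
        0.00048135]), 'tau': array([-4.92604286e-04, -4.33673322e+01, -2.46008241e+01, -3.00921893e-04,
        7.88009173e-03,  1.66545357e-05]), 'position': array([213.23263592, 479.27342363, 217.83750121]), 'orientation': array([-3.14006401e+00, -2.43740639e-04,  2.72281005e+00]), 'contact_force': array([ 0.18003047, -1.00669493, -0.18089185]), 'wrist_torque': array([-0.0176162 , -0.00083314,  0.00011668]), 'gripper_force': 0.0, 'opening': 85.34218631907808}
top [[-0.03, -0.98, 0.18, 326.7], [-1.0, 0.02, -0.02, 142.17], [0.02, -0.18, -0.98, 1033.46], [0.0, 0.0, 0.0, 1.0]] 42.563407948237476
bottle_centre 0.81 [227. 211.] [461. 299.  42.]
pedal_tab 0.63 [301. 195.] [483. 153.  87.]
lid_front_edge 0.72 [312. 187.] [511. 131.   4.]
drybox 0.64 [223. 260.] [368. 309.  20.]
vial 0.64 [237. 149.] [584. 279.  48.]
tape_roll 0.82 [325. 253.] [378. 110.   2.]
beaker 0.83 [224. 262.] [363. 307.  19.]
beaker 0.34 [316. 187.] [503. 125.  52.]
scene [[-0.98, -0.09, 0.17, 330.89], [-0.2, 0.57, -0.8, 832.36], [-0.02, -0.82, -0.57, 580.66], [0.0, 0.0, 0.0, 1.0]] 51.616338932090045
bottle_centre 0.59 [319. 270.] [456. 301.  39.]
pedal_tab 0.71 [321. 207.] [478. 167.  83.]
lid_front_edge 0.74 [318. 178.] [492. 127. 127.]
lid_front_edge 0.31 [365. 295.] [367. 334.  27.]
drybox 0.67 [308. 206.] [518. 117.  45.]
drybox 0.47 [257. 274.] [581. 298.   5.]
vial 0.78 [256. 272.] [581. 299.  11.]
tape_roll 0.94 [372. 224.] [375. 122.  17.]
beaker 0.63 [367. 298.] [364. 335.  19.]
beaker 0.58 [371. 223.] [378. 120.  18.]
```

View pics/top0.png

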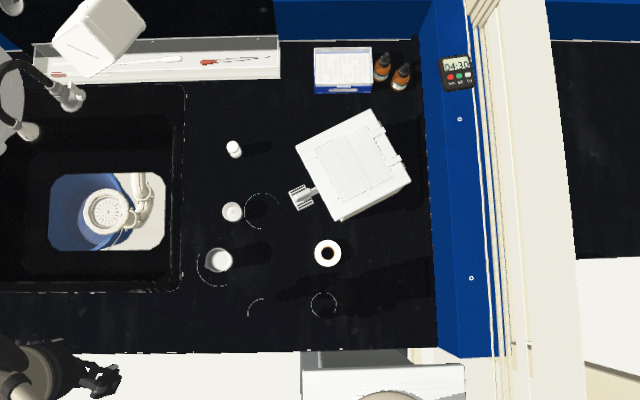

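View pics/scene0.png

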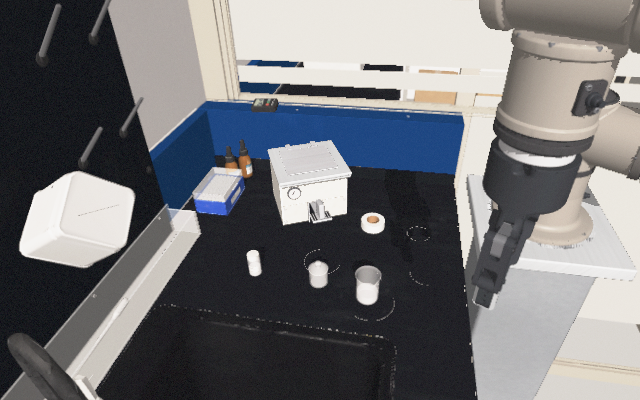

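The top view shows the box at about (352,165), its pedal at (300,197), the bottle at (232,212), the vial at (234,149), the beaker at (218,260) and the tape at (327,253). The scene view agrees.

```bash
python3 - <<'E'
from h import *
c=r.camera("top");T=ext(c)
v,u=np.mgrid[90:240,270:430];d=c["depth"][90:240,270:430]
f=200/np.tan(np.radians(c["vertical_fov"]/2));K=np.array([[f,0,c["cx"]],[0,f,c["cy"]],[0,0,1.]])
n=cv2.undistortPoints(np.stack([u.ravel(),v.ravel()],1)[:,None].astype(float),K,np.array([c["k1"],0,0,0,0.]))[:,0]
P=(np.c_[n,np.ones(len(n))]*d.reshape(-1,1))@T[:3,:3].T+T[:3,3]
m=(P[:,2]>118)&(P[:,2]<136)&(d.ravel()>0)
m=cv2.morphologyEx(m.reshape(d.shape).astype(np.uint8),cv2.MORPH_OPEN,np.ones((5,5))).ravel()>0
L=P[m];print("lid z",np.median(L[:,2]),m.sum())
rc=cv2.minAreaRect(L[:,:2].astype(np.float32));print(rc,cv2.boxPoints(rc).round().tolist())
m=(P[:,2]>25)&(P[:,2]<100)&(d.ravel()>0)&(u.ravel()<322)&(v.ravel()>175)&(v.ravel()<215)
Q=P[m];Q=Q[Q[:,2]>75];print("tab",len(Q),Q.mean(0),Q.min(0),Q.max(0))
for k in["weigh_bottle","bottle_centre","vial","beaker","tape_roll"]:
  try:
    o=r.outline_of(k,c)[0];print(k,round(o["p"],2),o["point"],at_z(c,o["point"],27).round(),o["pixels"].sum())
  except Exception as e:print(k,e)
E
```

```text
lid z 132.4092013254816 5339
((532.724365234375, 57.050018310546875), (157.25985717773438, 160.78289794921875), 26.11980628967285) [[427.0, 95.0], [498.0, -50.0], [639.0, 19.0], [568.0, 164.0]]
tab 124 [485.10760713 150.9213251   85.53265587] [474.80536981 134.56993344  75.81871315] [495.71417328 166.82776368  91.95427368]
weigh_bottle it knows: beaker, bottle_centre, chamber_floor, drybox, drybox_lid, drybox_pedal, lid_front_edge, pedal_tab, tape_roll, vial
bottle_centre 0.85 [230.3, 213.5] [458. 295.  27.] 271
vial 0.58 [236.4, 150.4] [586. 283.  27.] 161
beaker 0.59 [220.6, 260.5] [366. 313.  27.] 528
tape_roll 0.88 [326.0, 245.5] [391. 107.  27.] 463
```

```bash
python3 -c "
from h import *
c=r.camera('wrist');print(np.array(c['hand_eye']).round(2),c['vertical_fov'])"
python3 -m pendant '[{"yaw":0.95},{"yaw":0.95},{"yaw":0.95},{"yaw":0.95},{"yaw":0.95},{"yaw":0.95},{"yaw":0.95}]' 0 60
python3 -m pendant '[{"tx":-31,"ty":8.5},{"tx":-31,"ty":8.5},{"tx":-31,"ty":8.5},{"tx":-31,"ty":8.5},{"tx":-31,"ty":8.5},{"tx":-31,"ty":8.5}]'
python3 -m pendant '[{"tx":-31,"ty":8.5},{"tx":-31,"ty":8.5},{"tx":-31,"ty":8.5},{"tx":-31,"ty":8.5},{"tx":-31,"ty":8.5},{"tx":-31,"ty":8.5},{},{}]'
```

```text
[[   0.     -0.96   -0.29   74.22]
 [   1.      0.      0.     -0.61]
 [  -0.     -0.29    0.96 -155.1 ]
 [   0.      0.      0.      1.  ]] 62.27542219711653schema error: expected keys tx, ty, tz, yaw
schema error: expected keys tx, ty, tz, yaw
schema error: expected keys tx, ty, tz, yaw
```

```bash

python3 -m pendant '[{"tx":0,"ty":0,"tz":0,"yaw":0.95},{"tx":0,"ty":0,"tz":0,"yaw":0.95},{"tx":0,"ty":0,"tz":0,"yaw":0.95},{"tx":0,"ty":0,"tz":0,"yaw":0.95},{"tx":0,"ty":0,"tz":0,"yaw":0.95},{"tx":0,"ty":0,"tz":0,"yaw":0.95},{"tx":0,"ty":0,"tz":0,"yaw":0.95}]' 0 60
python3 -m pendant '[{"tx":-31,"ty":8.5,"tz":0,"yaw":0},{"tx":-31,"ty":8.5,"tz":0,"yaw":0},{"tx":-31,"ty":8.5,"tz":0,"yaw":0},{"tx":-31,"ty":8.5,"tz":0,"yaw":0},{"tx":-31,"ty":8.5,"tz":0,"yaw":0},{"tx":-31,"ty":8.5,"tz":0,"yaw":0}]'
python3 -m pendant '[{"tx":-31,"ty":8.5,"tz":0,"yaw":0},{"tx":-31,"ty":8.5,"tz":0,"yaw":0},{"tx":-31,"ty":8.5,"tz":0,"yaw":0},{"tx":-31,"ty":8.5,"tz":0,"yaw":0},{"tx":-31,"ty":8.5,"tz":0,"yaw":0},{"tx":-31,"ty":8.5,"tz":0,"yaw":0},{"tx":0,"ty":0,"tz":0,"yaw":0},{"tx":0,"ty":0,"tz":0,"yaw":0}]'
python3 - <<'E'
from h import *
s=r.get_state();c=r.camera("wrist");cv2.imwrite("pics/w1.png",c["pixels"])
print(s["position"],s["orientation"])
for k in("pedal_tab","lid_front_edge"):
  for d in r.spot_point(k,c)[:2]:print(k,d["p"],d["point"],at_d(c,d["point"],s).round(1),at_z(c,d["point"],71 if k[0]=='p' else 128,s).round(1))
E
```

```text
time_s: 1.78
position: [213.5, 479.7, 218.5]
orientation: [3.142, -0.0, 2.022]
contact_force: [0.8, -0.5, 0.9]
opening: 42.7
gripper_force: 0.0
time_s: 2.28
position: [341.9, 333.9, 218.7]
orientation: [3.141, -0.0, 2.027]
contact_force: [0.2, 0.5, 0.4]
opening: 42.8
gripper_force: 0.0
time_s: 2.95
position: [469.4, 189.4, 218.3]
orientation: [-3.141, -0.0, 2.023]
contact_force: [-0.3, -0.1, 0.0]
opening: 42.7
gripper_force: 0.0
[469.44182227 189.36072074 218.25509396] [-3.14128131e+00 -2.93823310e-04  2.02326214e+00]
pedal_tab 0.72 [311.0, 226.9] [480.3 157.1  86.8] [482.8 151.8  71. ]
lid_front_edge 0.92 [311.3, 281.9] [495.4 127.6 128.6] [495.5 127.3 128. ]
```

View pics/w1.png

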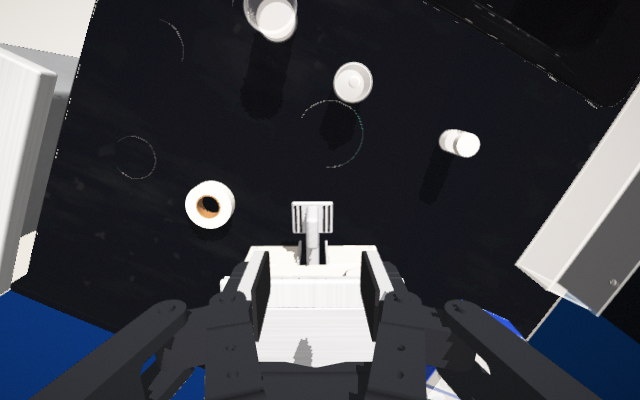

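The wrist view shows the tab at (312,228), the lid edge at row 282 and the fingers straddling the lid in perspective. The tool can't lean, so I'll pinch only the outer end of the tab. That keeps the gripper body out in front of the lid edge.

```bash

python3 -m pendant '[{"tx":-10,"ty":-2,"tz":14,"yaw":0},{"tx":-10,"ty":-2,"tz":14,"yaw":0},{"tx":0,"ty":0,"tz":20,"yaw":0},{"tx":0,"ty":0,"tz":20,"yaw":0},{"tx":0,"ty":0,"tz":0,"yaw":0},{"tx":0,"ty":0,"tz":0,"yaw":0}]'
python3 - <<'E'
from h import *
s=r.get_state();c=r.camera("wrist");cv2.imwrite("pics/w2.png",c["pixels"])
Rt=R.from_euler('xyz',s["orientation"]).as_matrix()
for k in("pedal_tab","lid_front_edge"):
  for d in r.spot_point(k,c)[:1]:print(k,d["p"],d["point"],(Rt.T@(at_z(c,d["point"],71 if k[0]=='p' else 128,s)-s["position"])).round(1))
E
```

```text
time_s: 3.6
position: [472.9, 171.6, 150.3]
orientation: [-3.14, -0.001, 2.028]
contact_force: [-0.3, 0.2, 1.2]
opening: 42.5
gripper_force: 0.0
pedal_tab 0.8 [317.9, 235.9] [-21.5   1.6  79.3]
lid_front_edge 0.67 [314.2, 308.0] [-46.5  -1.1  22.3]
```

View pics/w2.png

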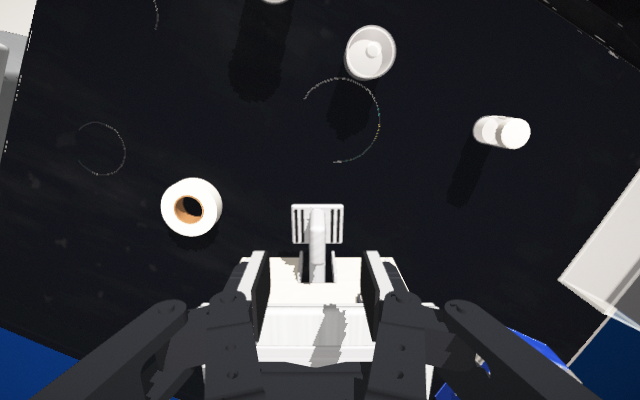

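Tab at (318,236), centred between the fingers; lid edge 46 mm behind the tool axis. Now descend and pinch.

```bash

python3 -m pendant '[{"tx":1,"ty":0.5,"tz":14,"yaw":0},{"tx":0,"ty":0,"tz":14,"yaw":0},{"tx":0,"ty":0,"tz":14,"yaw":0},{"tx":0,"ty":0,"tz":14,"yaw":0},{"tx":0,"ty":0,"tz":14,"yaw":0},{"tx":0,"ty":0,"tz":0,"yaw":0},{"tx":0,"ty":0,"tz":0,"yaw":0}]'
python3 -m pendant '[{"tx":0,"ty":0,"tz":0,"yaw":0},{"tx":0,"ty":0,"tz":0,"yaw":0},{"tx":0,"ty":0,"tz":0,"yaw":0},{"tx":0,"ty":0,"tz":0,"yaw":0},{"tx":0,"ty":0,"tz":0,"yaw":0},{"tx":0,"ty":0,"tz":0,"yaw":0},{"tx":0,"ty":0,"tz":0,"yaw":0},{"tx":0,"ty":0,"tz":0,"yaw":0}]' 1 80
```

```text
time_s: 4.33
position: [474.2, 172.1, 81.2]
orientation: [3.141, 0.0, 2.027]
contact_force: [0.3, 0.1, -0.0]
opening: 42.6
gripper_force: 0.0
time_s: 5.0
position: [474.0, 171.9, 80.5]
orientation: [3.142, -0.0, 2.026]
contact_force: [-0.5, -0.2, -0.1]
opening: 0.1
gripper_force: 0.0
```

The fingers closed on nothing, so I'll look.

```bash

python3 - <<'E'
from h import *
c=r.camera("wrist");a=c["pixels"][180:400,180:450]
b=r.camera("scene")["pixels"][130:260,250:420]
cv2.imwrite("pics/w3.png",np.hstack([cv2.resize(a,(405,330)),cv2.resize(b,(395,330))]))
E
```

```text
(no output)
```

View pics/w3.png

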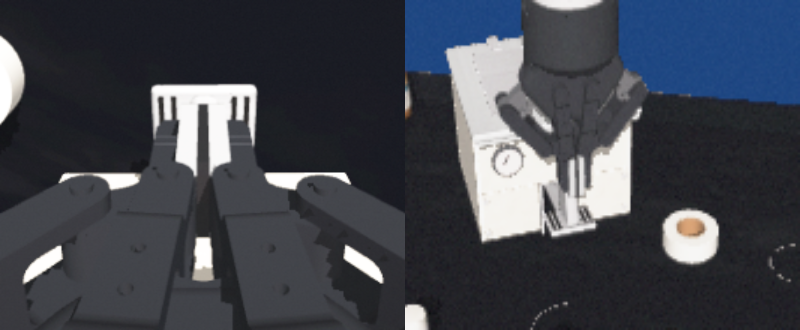

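```bash

cat >> h.py <<'E'
A=np.radians(-63.9);BX=np.array([np.cos(A),np.sin(A)]);BY=np.array([-BX[1],BX[0]]);F=np.array([506.5,109.])
BO=F+66*BX
def cloud(c,s=None):
    v,u=np.mgrid[0:400,0:640];d=c["depth"]
    f=200/np.tan(np.radians(c["vertical_fov"]/2));K=np.array([[f,0,c["cx"]],[0,f,c["cy"]],[0,0,1.]])
    n=cv2.undistortPoints(np.stack([u.ravel(),v.ravel()],1)[:,None].astype(float),K,np.array([c["k1"],0,0,0,0.]))[:,0]
    T=ext(c,s);P=(np.c_[n,np.ones(len(n))]*d.reshape(-1,1))@T[:3,:3].T+T[:3,3];P=P[d.ravel()>0]
    return np.c_[(P[:,:2]-BO)@BX,(P[:,:2]-BO)@BY,P[:,2]]  # box frame
E
python3 - <<'E'
from h import *
s=r.get_state();print("tcp box",(s["position"][:2]-BO)@BX,(s["position"][:2]-BO)@BY,s["position"][2])
for n in("scene","wrist"):
    P=cloud(r.camera(n),s)
    for lo in range(-165,-65,6):
        Q=P[(abs(P[:,1]+2)<9)&(P[:,0]>=lo)&(P[:,0]<lo+6)&(P[:,2]<160)&(P[:,2]>-5)]
        if len(Q):print(n,lo,len(Q),np.percentile(Q[:,2],[5,25,50,75,95]).round(),np.percentile(Q[:,1],[5,95]).round())
E
```

```text
tcp box -136.780907579584 -1.5570441517442482 80.49676726297128
scene -165 18 [-1. -1.  0.  1.  2.] [-11.   6.]
scene -159 15 [-1. -0.  0.  1. 50.] [-9.  6.]
scene -153 163 [  0. 106. 125. 141. 153.] [-10.   5.]
scene -147 73 [ -0. 101. 114. 127. 142.] [-10.   7.]
scene -141 40 [ -1.   0.  53. 121. 143.] [-10.   6.]
scene -135 97 [ -1.  55.  67.  77. 147.] [-8.  5.]
scene -129 44 [ -0.   0.  58.  82. 151.] [-10.   5.]
scene -123 26 [-1.  1.  1. 60. 74.] [-10.   6.]
scene -117 21 [-1. -0.  2. 64. 77.] [-7.  5.]
scene -111 19 [-1.  0.  1. 52. 77.] [-10.   6.]
scene -105 23 [-1. -0.  1. 50. 67.] [-9.  6.]
scene -99 15 [-2. -1.  1.  1. 16.] [-9.  6.]
scene -93 21 [ -2.  -0.   0.  47. 125.] [-11.   7.]
scene -87 20 [ -1.  -0.   1.   3. 121.] [-10.   6.]
scene -81 16 [-0.  0.  1. 46. 47.] [-8.  6.]
scene -75 13 [-1.  1. 44. 46. 74.] [-9.  6.]
scene -69 50 [45. 57. 65. 75. 81.] [-1.  7.]
wrist -165 202 [-1. -1. -0.  0.  1.] [-10.   6.]
wrist -159 306 [ -1.  -0.   0. 159. 160.] [-10.   6.]
wrist -153 3034 [  0. 115. 134. 144. 152.] [-10.   6.]
wrist -147 862 [ -1. 103. 122. 135. 158.] [-10.   6.]
wrist -141 537 [ -1.   0. 130. 140. 143.] [-9.  5.]
wrist -135 932 [ -1.  54.  60. 141. 144.] [-9.  5.]
wrist -129 322 [ -1.  -0.   1. 131. 145.] [-10.   6.]
wrist -123 181 [-1. -1. -0.  0.  1.] [-10.   6.]
wrist -117 75 [-1. -1. -0.  0.  1.] [-10.   5.]
wrist -69 321 [60. 65. 72. 78. 81.] [-6.  1.]
```

```bash

python3 - <<'E'
from h import *
s=r.get_state()
for n in("scene","wrist"):
    P=cloud(r.camera(n),s);P=P[abs(P[:,1]+2)<14]
    H,_,_=np.histogram2d(P[:,2],P[:,0],[range(44,146,6),range(-160,-104,4)])
    print(n,list(range(-160,-108,4)))
    for z,h in list(zip(range(44,140,6),H.astype(int)))[::-1]:print(z,h)
E
```

```text
scene [-160, -156, -152, -148, -144, -140, -136, -132, -128, -124, -120, -116, -112]
134 [ 0  1 22  8  0  3  0  2  0  0  0  0  0]
128 [ 0  0  4 19  5  0  0  0  0  0  0  0  0]
122 [ 0  0  8 15 14  0  1  0  0  0  0  0  0]
116 [ 0  0 10 16  5  0  0  2  0  0  0  0  0]
110 [ 0  0  7 18  6  1  0  1  0  0  0  0  0]
104 [ 0  0 10 15  9  1  0  1  0  0  0  0  0]
98 [ 0  0  8 10  7  0  0  0  0  0  0  0  0]
92 [0 0 2 4 1 0 0 0 0 0 0 0 0]
86 [0 0 0 0 0 0 0 1 0 0 0 0 0]
80 [0 0 0 0 0 0 0 5 3 0 0 0 1]
74 [ 0  0  0  0  0  0  2 10  5  0  0  2  1]
68 [ 0  0  0  0  0  0  2 12  3  1  0  2  0]
62 [ 0  0  0  0  0  0 10  6  0  2  0  3  0]
56 [ 0  0  0  0  0  0 11  8  0  2  0  1  0]
50 [ 0  0  0  0  0  3 25  8  5  8  4  6  6]
44 [0 0 0 0 0 0 0 0 0 0 0 0 0]
wrist [-160, -156, -152, -148, -144, -140, -136, -132, -128, -124, -120, -116, -112]
134 [  0   0 634  23  48  43  54  30   0   0   0   0   0]
128 [  0   0 182 215 103  77  75  70  42   0   0   0   0]
122 [  0   0  49 253  35   0   0   0   0   0   0   0   0]
116 [  0   0  35 308 121   0   0   0   0   0   0   0   0]
110 [  0   0  19 223 194   0   0   0   0   0   0   0   0]
104 [  0   0  30 186 180   0   0   0   0   0   0   0   0]
98 [  0   0  15 161 104   0   0   0   0   0   0   0   0]
92 [ 0  0  0 21  0  0  0  0  0  0  0  0  0]
86 [0 0 0 0 0 0 0 0 0 0 0 0 0]
80 [0 0 0 0 0 0 0 0 0 0 0 0 0]
74 [0 0 0 0 0 0 0 0 0 0 0 0 0]
68 [0 0 0 0 0 0 0 0 0 0 0 0 0]
62 [ 0  0  0  0  0  0 21  0  0  0  0  0  0]
56 [ 0  0  0  0  0  0 58 31  1  0  0  0  0]
50 [  0   0   0   0   0   0 340 163  98  62   0   0   0]
44 [0 0 0 0 0 0 0 0 0 0 0 0 0]
```

```bash

python3 - <<'E'
from h import *
s=r.get_state();c=r.camera("wrist");c2=r.camera("scene")
d=c["depth"]
for v in range(236,306,8):print(v,d[v,288:344:4].round().astype(int),c["pixels"][v,288:344:4].mean(1).astype(int))
cv2.imwrite("pics/w4.png",np.hstack([cv2.resize(c["pixels"][230:330,260:360],(400,400),interpolation=0),cv2.resize(c2["pixels"][170:230,290:350],(400,400),interpolation=0)]))
E
```

```text
236 [254 254 254 254 254 253 253 254 253 254 254 253 253 253] [127 127 127 129 129 132 133 132 133 134 135 138 138 138]
244 [196 196 196 195 196 196 194 193 194 195 196 197 196 197] [168 243 138 243 243 239 247 249 244 244 244 244 139 244]
252 [197 199 196 149 147 149 147 148 148 148 149 199 197 198] [ 47 245  50 247 249 249 127  61 249 249 249 247  49 248]
260 [199 149 149 140 140 140 140 140 141 140 139 149 149 150] [ 58 105  71 237 249 249  91  60 249 249 249 107  69 108]
268 [142 141 142 134 134 133 133 133 133 134 132 142 142 141] [ 72  73  40 249 249 249  62  62 249 249 249 131  72  71]
276 [136 137 136 128 127 127 127 128 127 127 128 136 136 135] [ 91  90  92 249 249 249  60  60 243 249 249 218  95  95]
284 [130 128 129 120 121 122 120 121 121 120 120 122 129 129] [ 73  72  41 249 249 248  61  62 239 249 249 249  71  71]
292 [109 111 111 114 115 119 120 120 120 113 113 111 111 111] [ 72  72  72  73  71 239  68  68 236  77  72  69  72  71]
300 [110 109 110 109 110 109 122 120 117 109   0 109 109 110] [69 71 70 71 72 64 67 65 40 72 72 71 70 72]
```

View pics/w4.png

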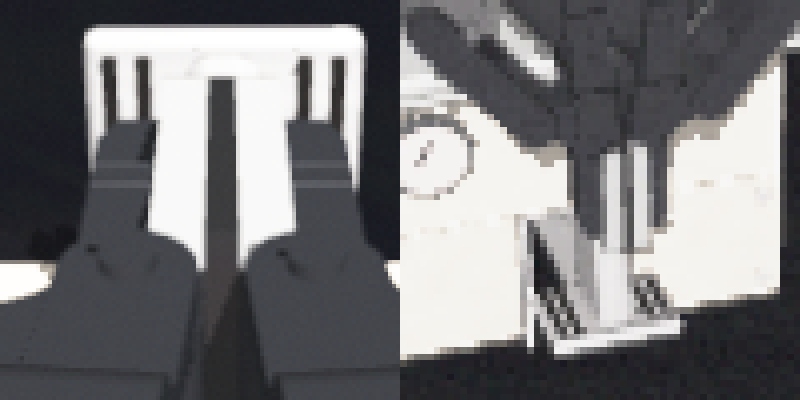

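The pads' tips are at z≈95 while the reported TCP is at z≈80. So in reality they end about 14 mm above the TCP and closed just over the tab. I'll open, go 28 mm lower and 3 mm inward, and pinch again.

```bash

python3 -m pendant '[{"tx":0,"ty":0,"tz":0,"yaw":0},{"tx":0,"ty":0,"tz":0,"yaw":0},{"tx":0,"ty":0,"tz":0,"yaw":0},{"tx":0,"ty":0,"tz":0,"yaw":0},{"tx":-1,"ty":0,"tz":10,"yaw":0},{"tx":-1,"ty":0,"tz":9,"yaw":0},{"tx":-1,"ty":0,"tz":9,"yaw":0},{"tx":0,"ty":0,"tz":0,"yaw":0}]' 0
python3 -m pendant '[{"tx":0,"ty":0,"tz":0,"yaw":0},{"tx":0,"ty":0,"tz":0,"yaw":0},{"tx":0,"ty":0,"tz":0,"yaw":0},{"tx":0,"ty":0,"tz":0,"yaw":0},{"tx":0,"ty":0,"tz":0,"yaw":0},{"tx":0,"ty":0,"tz":0,"yaw":0},{"tx":0,"ty":0,"tz":0,"yaw":0},{"tx":0,"ty":0,"tz":0,"yaw":0}]' 1 80
```

```text
time_s: 6.07
position: [473.9, 168.7, 50.1]
orientation: [-3.138, -0.001, 2.026]
contact_force: [0.1, -0.7, -0.4]
opening: 42.5
gripper_force: 0.0
time_s: 6.73
position: [475.6, 169.3, 52.8]
orientation: [3.141, 0.0, 2.026]
contact_force: [1.5, 1.4, 1.7]
opening: 9.4
gripper_force: 78.4
```

```bash

python3 -m pendant '[{"tx":1,"ty":0,"tz":2.5,"yaw":0},{"tx":1,"ty":0,"tz":2.5,"yaw":0},{"tx":0.8,"ty":0,"tz":2.5,"yaw":0},{"tx":0.8,"ty":0,"tz":2.5,"yaw":0},{"tx":0.6,"ty":0,"tz":2.5,"yaw":0},{"tx":0.6,"ty":0,"tz":2.5,"yaw":0}]'
python3 - <<'E'
from h import *
P=cloud(r.camera("top"));Q=P[(abs(P[:,1])<70)&(P[:,0]>-100)&(P[:,0]<140)&(P[:,2]>110)]
for lo in range(-100,140,20):
    q=Q[(Q[:,0]>=lo)&(Q[:,0]<lo+20)];
    if len(q):print(lo,len(q),np.percentile(q[:,2],[10,50,90]).round())
E
```

```text
time_s: 7.23
position: [473.5, 173.8, 38.6]
orientation: [3.14, 0.0, 2.027]
contact_force: [-5.2, 4.7, 15.1]
opening: 9.7
gripper_force: 79.4
-100 939 [393. 409. 414.]
-80 289 [213. 393. 406.]
-60 446 [204. 208. 214.]
-40 866 [194. 199. 203.]
-20 821 [181. 186. 191.]
0 776 [168. 174. 179.]
20 747 [155. 161. 166.]
40 697 [142. 148. 154.]
60 488 [132. 136. 140.]
120 43 [118. 144. 165.]
```

The lid is at about 0.58 rad; I'll keep pressing.

```bash

python3 -m pendant '[{"tx":0.4,"ty":0,"tz":3,"yaw":0},{"tx":0.4,"ty":0,"tz":3,"yaw":0},{"tx":0.3,"ty":0,"tz":3,"yaw":0},{"tx":0.3,"ty":0,"tz":3,"yaw":0},{"tx":0.2,"ty":0,"tz":3,"yaw":0},{"tx":0.2,"ty":0,"tz":3,"yaw":0},{"tx":0,"ty":0,"tz":3,"yaw":0},{"tx":0,"ty":0,"tz":3,"yaw":0}]'
python3 -m pendant '[{"tx":0,"ty":0,"tz":2,"yaw":0},{"tx":0,"ty":0,"tz":2,"yaw":0},{"tx":0,"ty":0,"tz":1,"yaw":0},{"tx":0,"ty":0,"tz":0,"yaw":0},{"tx":0,"ty":0,"tz":0,"yaw":0}]'
python3 - <<'E'
from h import *
c=r.camera("scene");cv2.imwrite("pics/s5.png",c["pixels"]);
P=cloud(c);Q=P[(abs(P[:,1])<70)&(P[:,0]>30)&(P[:,0]<140)&(P[:,2]>126)]
for z in range(126,290,20):
    q=Q[(Q[:,2]>=z)&(Q[:,2]<z+20)]
    if len(q):print(z,len(q),np.percentile(q[:,0],[10,50,90]).round())
E
```

```text
time_s: 7.95
position: [471.2, 178.1, 14.0]
orientation: [3.141, -0.004, 2.026]
contact_force: [-6.1, 15.8, 4.7]
opening: 9.6
gripper_force: 79.7
time_s: 8.37
position: [471.2, 178.2, 8.7]
orientation: [3.141, -0.004, 2.027]
contact_force: [-6.3, 19.2, 3.2]
opening: 9.5
gripper_force: 81.7
126 253 [70. 72. 74.]
146 269 [72. 75. 77.]
166 271 [75. 77. 80.]
186 255 [78. 80. 83.]
206 232 [81. 83. 85.]
226 246 [84. 86. 88.]
246 273 [87. 89. 91.]
266 200 [87. 90. 93.]
```

View pics/s5.png

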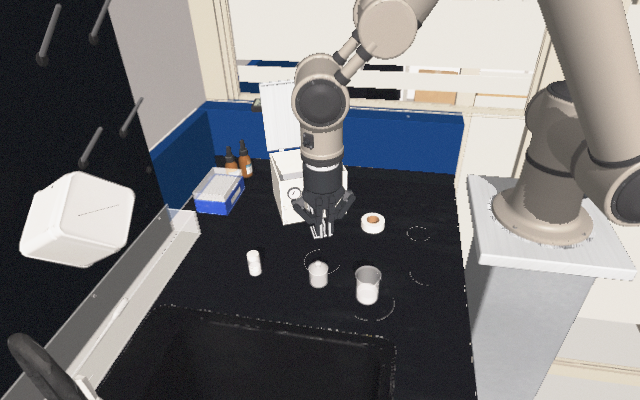

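Lid at about 1.70 rad (upright at (278,110)), gripper on the tab at (320,228). I'll push a touch more, let go and back off upward.

```bash

python3 -m pendant '[{"tx":-1,"ty":0,"tz":1.5,"yaw":0},{"tx":-1,"ty":0,"tz":1.5,"yaw":0},{"tx":0,"ty":0,"tz":0,"yaw":0},{"tx":0,"ty":0,"tz":0,"yaw":0}]'
python3 -m pendant '[{"tx":0,"ty":0,"tz":0,"yaw":0},{"tx":0,"ty":0,"tz":0,"yaw":0},{"tx":0,"ty":0,"tz":0,"yaw":0},{"tx":0,"ty":0,"tz":0,"yaw":0},{"tx":0,"ty":0,"tz":0,"yaw":0},{"tx":0,"ty":0,"tz":-10,"yaw":0},{"tx":3,"ty":0,"tz":-20,"yaw":0},{"tx":10,"ty":0,"tz":-30,"yaw":0}]' -0.2
python3 -m pendant '[{"tx":10,"ty":0,"tz":-40,"yaw":0},{"tx":10,"ty":0,"tz":-40,"yaw":0},{"tx":10,"ty":0,"tz":-30,"yaw":0},{"tx":0,"ty":0,"tz":0,"yaw":0},{"tx":0,"ty":0,"tz":0,"yaw":0}]' 
python3 - <<'E'
from h import *
c=r.camera("scene");s=r.get_state()
P=cloud(c);Q=P[(abs(P[:,1])<70)&(P[:,0]>30)&(P[:,0]<140)&(P[:,2]>126)&(P[:,2]<266)]
print("lid",np.pi/2+np.arctan(np.polyfit(Q[:,2],Q[:,0],1)[0]))
Rt=R.from_euler('xyz',s["orientation"]).as_matrix()
for n,c in(("scene",c),("wrist",r.camera("wrist"))):
  for d in r.spot_point("bottle_centre",c)[:1]:
    p=at_z(c,d["point"],26,s);print(n,d,p.round(1),(Rt.T@(p-s["position"])).round(1))
  if n=="wrist":
    o=r.outline_of("bottle_centre",c)[0]["pixels"];Q=cloud(c,s)
    print(o.sum());q=Q.reshape(400,640,3)[o] if len(Q)==256000 else None
    if q is not None:
      q=q[q[:,2]>42];m=q[:,:2].mean(0);w=BO+m[0]*BX+m[1]*BY;print("knob/top",len(q),w.round(1),q[:,2].max())
E
```

```text
time_s: 8.75
position: [471.5, 177.8, 7.2]
orientation: [3.14, -0.005, 2.026]
contact_force: [-12.5, 26.4, 19.3]
opening: 9.3
gripper_force: 87.6
time_s: 9.42
position: [466.5, 183.7, 64.8]
orientation: [-3.137, -0.001, 2.025]
contact_force: [0.7, 0.4, 0.2]
opening: 51.5
gripper_force: 0.0
time_s: 9.83
position: [455.1, 212.4, 177.9]
orientation: [3.137, 0.001, 2.027]
contact_force: [-0.4, -0.3, -0.5]
opening: 51.4
gripper_force: 0.0
lid 1.7528232587105916
scene {'point': [318.5, 271.7], 'p': 0.9} [459.2 291.5  26. ] [ 69.4  39.3 150.1]
wrist {'point': [359.0, 112.8], 'p': 0.79} [459.4 289.5  26. ] [ 67.6  38.7 150.1]
1618
```

```bash

python3 -m pendant '[{"tx":23,"ty":13,"tz":0,"yaw":0},{"tx":23,"ty":13,"tz":0,"yaw":0},{"tx":22.5,"ty":13,"tz":15,"yaw":0},{"tx":0,"ty":0,"tz":30,"yaw":0},{"tx":0,"ty":0,"tz":30,"yaw":0},{"tx":0,"ty":0,"tz":25,"yaw":0},{"tx":0,"ty":0,"tz":0,"yaw":0},{"tx":0,"ty":0,"tz":0,"yaw":0}]' -0.5
python3 - <<'E'
from h import *
c=r.camera("wrist");cv2.imwrite("pics/w6.png",c["pixels"])
E
```

```text
time_s: 10.75
position: [458.3, 289.9, 74.0]
orientation: [-3.137, -0.0, 2.026]
contact_force: [-0.3, -0.2, 0.9]
opening: 64.1
gripper_force: 0.0
```

View pics/w6.png

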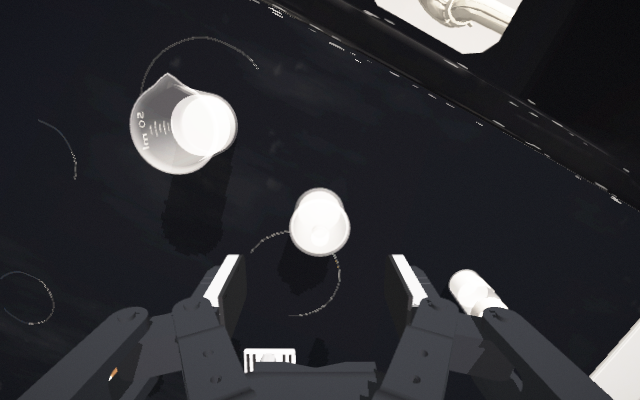

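The bottle is at (319,222), centred between the fingers, and the vial at (475,290) is clear. Descend and grip.

```bash

python3 -m pendant '[{"tx":0,"ty":0.5,"tz":20,"yaw":0},{"tx":0,"ty":0,"tz":20,"yaw":0},{"tx":0,"ty":0,"tz":15,"yaw":0},{"tx":0,"ty":0,"tz":12,"yaw":0},{"tx":0,"ty":0,"tz":10,"yaw":0},{"tx":0,"ty":0,"tz":0,"yaw":0},{"tx":0,"ty":0,"tz":0,"yaw":0}]'
python3 -m pendant '[{"tx":0,"ty":0,"tz":0,"yaw":0},{"tx":0,"ty":0,"tz":0,"yaw":0},{"tx":0,"ty":0,"tz":0,"yaw":0},{"tx":0,"ty":0,"tz":0,"yaw":0},{"tx":0,"ty":0,"tz":0,"yaw":0},{"tx":0,"ty":0,"tz":0,"yaw":0},{"tx":0,"ty":0,"tz":0,"yaw":0},{"tx":0,"ty":0,"tz":0,"yaw":0}]' 0.5 25
```

```text
time_s: 11.38
position: [460.4, 291.0, -0.6]
orientation: [3.14, -0.0, 2.026]
contact_force: [-0.4, 0.2, -0.2]
opening: 63.8
gripper_force: 0.0
time_s: 12.05
position: [460.6, 291.2, -0.2]
orientation: [3.139, 0.0, 2.026]
contact_force: [-0.5, -1.0, 6.4]
opening: 35.5
gripper_force: 24.5
```

```bash

python3 -m pendant '[{"tx":0,"ty":0,"tz":-8,"yaw":0},{"tx":0,"ty":0,"tz":-20,"yaw":0},{"tx":0,"ty":0,"tz":-30,"yaw":0},{"tx":0,"ty":0,"tz":-35,"yaw":0},{"tx":0,"ty":0,"tz":-35,"yaw":0},{"tx":0,"ty":0,"tz":-30,"yaw":0},{"tx":0,"ty":0,"tz":-12,"yaw":0},{"tx":0,"ty":0,"tz":0,"yaw":0}]'
python3 - <<'E'
from h import *
s=r.get_state();c=r.camera("scene");w=r.camera("wrist")
cv2.imwrite("pics/g7.png",np.hstack([cv2.resize(c["pixels"][140:300,240:400],(400,400)),cv2.resize(w["pixels"][200:400,220:420],(400,400))]))
print(s["opening"],s["position"])
E
```

```text
time_s: 12.72
position: [461.3, 291.6, 172.8]
orientation: [3.134, 0.0, 2.027]
contact_force: [0.2, -0.2, -0.2]
opening: 35.8
gripper_force: 25.1
35.78709577545348 [461.30899338 291.61940252 172.78849189]
```

View pics/g7.png

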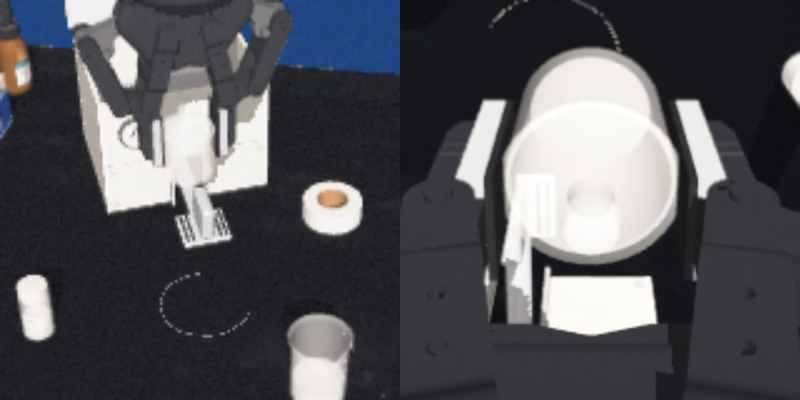

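```bash

python3 -m pendant '[{"tx":-20,"ty":-4,"tz":0,"yaw":0},{"tx":-35,"ty":-6,"tz":0,"yaw":0},{"tx":-35,"ty":-6,"tz":0,"yaw":0},{"tx":-35,"ty":-6,"tz":0,"yaw":0},{"tx":-35,"ty":-6,"tz":0,"yaw":0},{"tx":-35,"ty":-6,"tz":0,"yaw":0},{"tx":-30,"ty":-4,"tz":0,"yaw":0},{"tx":-15,"ty":-1,"tz":0,"yaw":0}]'
python3 -m pendant '[{"tx":0,"ty":0,"tz":0,"yaw":0},{"tx":0,"ty":0,"tz":0,"yaw":0},{"tx":0,"ty":0,"tz":15,"yaw":0},{"tx":0,"ty":0,"tz":15,"yaw":0},{"tx":0,"ty":0,"tz":15,"yaw":0},{"tx":0,"ty":0,"tz":0,"yaw":0}]'
python3 - <<'E'
from h import *
s=r.get_state();c=r.camera("top");w=r.camera("wrist")
print((s["position"][:2]-BO)@BX,(s["position"][:2]-BO)@BY)
P=cloud(c);Q=P[(P[:,2]>105)&(P[:,2]<124)&(abs(P[:,1])<90)&(P[:,0]<0)&(P[:,0]>-90)]
print("rim x",np.percentile(Q[:,0],[2,10,50]),"y",np.percentile(Q[:,1],[2,98]),len(Q))
cv2.imwrite("pics/b8.png",np.hstack([cv2.resize(c["pixels"][100:240,270:410],(400,400)),cv2.resize(w["pixels"],(400,250))[:, :] if 0 else cv2.resize(w["pixels"][:,120:520],(400,400))]))
E
```

```text
time_s: 13.48
position: [529.9, 54.8, 166.4]
orientation: [-3.138, -0.001, 2.024]
contact_force: [0.2, 0.3, -0.5]
opening: 35.0
gripper_force: 25.1
time_s: 13.98
position: [527.4, 59.7, 120.1]
orientation: [-3.135, -0.004, 2.028]
contact_force: [-1.3, 0.5, -0.4]
opening: 35.4
gripper_force: 25.1
-12.557908408099166 -2.9541674990537587
rim x [-66.39579925 -66.17595147 -63.61195205] y [ 6.73837653 74.2190656 ] 187
```

View pics/b8.png

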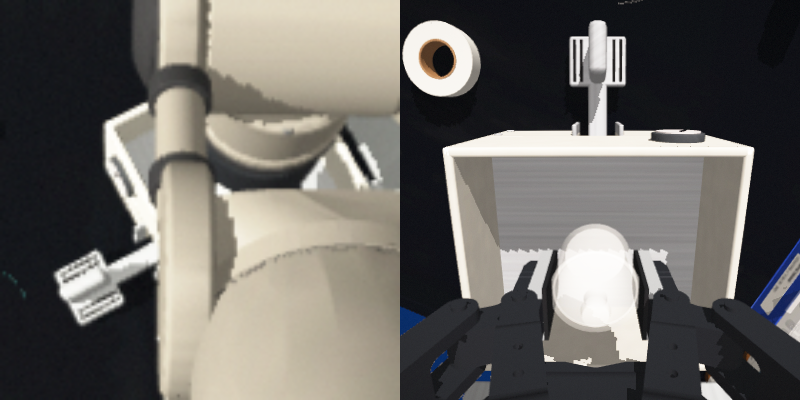

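Bottle at (595,285) in the right-hand crop, well inside the chamber walls, with the linkages clear. Lower it.

```bash

python3 -m pendant '[{"tx":0,"ty":0,"tz":12,"yaw":0},{"tx":0,"ty":0,"tz":12,"yaw":0},{"tx":0,"ty":0,"tz":12,"yaw":0},{"tx":0,"ty":0,"tz":8,"yaw":0},{"tx":0,"ty":0,"tz":5,"yaw":0},{"tx":0,"ty":0,"tz":3,"yaw":0},{"tx":0,"ty":0,"tz":0,"yaw":0},{"tx":0,"ty":0,"tz":0,"yaw":0}]'
python3 -m pendant '[{"tx":0,"ty":0,"tz":1,"yaw":0},{"tx":0,"ty":0,"tz":1,"yaw":0},{"tx":0,"ty":0,"tz":1,"yaw":0},{"tx":0,"ty":0,"tz":1,"yaw":0},{"tx":0,"ty":0,"tz":0,"yaw":0},{"tx":0,"ty":0,"tz":0,"yaw":0}]'
```

```text
time_s: 14.75
position: [530.6, 58.2, 72.0]
orientation: [3.141, 0.0, 2.027]
contact_force: [0.4, -0.0, -1.4]
opening: 35.5
gripper_force: 25.2
time_s: 15.25
position: [530.2, 58.1, 67.5]
orientation: [-3.142, -0.0, 2.026]
contact_force: [0.7, 0.5, -0.6]
opening: 34.9
gripper_force: 25.2
```

```bash

python3 -m pendant '[{"tx":0,"ty":0,"tz":1,"yaw":0},{"tx":0,"ty":0,"tz":1,"yaw":0},{"tx":0,"ty":0,"tz":1,"yaw":0},{"tx":0,"ty":0,"tz":1,"yaw":0},{"tx":0,"ty":0,"tz":0,"yaw":0},{"tx":0,"ty":0,"tz":0,"yaw":0}]'
python3 -m pendant '[{"tx":0,"ty":0,"tz":1,"yaw":0},{"tx":0,"ty":0,"tz":0.5,"yaw":0},{"tx":0,"ty":0,"tz":0.5,"yaw":0},{"tx":0,"ty":0,"tz":0,"yaw":0},{"tx":0,"ty":0,"tz":0,"yaw":0}]'
```

```text
time_s: 15.75
position: [530.3, 58.1, 63.4]
orientation: [-3.142, -0.0, 2.026]
contact_force: [-0.2, 0.0, -0.3]
opening: 35.4
gripper_force: 25.2
time_s: 16.17
position: [530.3, 58.1, 61.5]
orientation: [-3.142, -0.0, 2.026]
contact_force: [-0.0, -0.5, -0.2]
opening: 35.3
gripper_force: 25.2
```

```bash

python3 -m pendant '[{"tx":0,"ty":0,"tz":0.5,"yaw":0},{"tx":0,"ty":0,"tz":0.5,"yaw":0},{"tx":0,"ty":0,"tz":0.5,"yaw":0},{"tx":0,"ty":0,"tz":0,"yaw":0},{"tx":0,"ty":0,"tz":0,"yaw":0},{"tx":0,"ty":0,"tz":0,"yaw":0}]'
```

```text
time_s: 16.67
position: [530.3, 58.2, 60.0]
orientation: [3.142, -0.0, 2.026]
contact_force: [-0.1, -0.4, 0.4]
opening: 35.5
gripper_force: 25.1
```

```bash

python3 -m pendant '[{"tx":0,"ty":0,"tz":0.5,"yaw":0},{"tx":0,"ty":0,"tz":0.5,"yaw":0},{"tx":0,"ty":0,"tz":0.5,"yaw":0},{"tx":0,"ty":0,"tz":0,"yaw":0},{"tx":0,"ty":0,"tz":0,"yaw":0},{"tx":0,"ty":0,"tz":0,"yaw":0}]'
```

```text
time_s: 17.17
position: [530.3, 58.1, 59.8]
orientation: [3.141, 0.0, 2.026]
contact_force: [-3.8, -0.6, 11.1]
opening: 35.3
gripper_force: 26.0
```

The bottle is down at z≈60. Ease off, let go, rise straight up.

```bash

python3 -m pendant '[{"tx":0,"ty":0,"tz":-1,"yaw":0},{"tx":0,"ty":0,"tz":0,"yaw":0},{"tx":0,"ty":0,"tz":0,"yaw":0}]' 
python3 -m pendant '[{"tx":0,"ty":0,"tz":0,"yaw":0},{"tx":0,"ty":0,"tz":0,"yaw":0},{"tx":0,"ty":0,"tz":0,"yaw":0},{"tx":0,"ty":0,"tz":0,"yaw":0},{"tx":0,"ty":0,"tz":0,"yaw":0},{"tx":0,"ty":0,"tz":0,"yaw":0}]' -0.4
python3 -m pendant '[{"tx":0,"ty":0,"tz":-8,"yaw":0},{"tx":0,"ty":0,"tz":-15,"yaw":0},{"tx":0,"ty":0,"tz":-25,"yaw":0},{"tx":0,"ty":0,"tz":-35,"yaw":0},{"tx":0,"ty":0,"tz":-35,"yaw":0},{"tx":0,"ty":0,"tz":-20,"yaw":0}]' 
python3 -m pendant '[{"tx":25,"ty":0,"tz":0,"yaw":0},{"tx":25,"ty":0,"tz":0,"yaw":0},{"tx":25,"ty":0,"tz":0,"yaw":0},{"tx":25,"ty":0,"tz":0,"yaw":0},{"tx":25,"ty":0,"tz":0,"yaw":0},{"tx":10,"ty":0,"tz":0,"yaw":0},{"tx":0,"ty":0,"tz":0,"yaw":0},{"tx":0,"ty":0,"tz":0,"yaw":0}]' 0
python3 - <<'E'
from h import *
s=r.get_state();c=r.camera("top");w=r.camera("wrist");g=r.camera("scene")
print("tcp",(s["position"][:2]-BO)@BX,(s["position"][:2]-BO)@BY)
Rt=R.from_euler('xyz',s["orientation"]).as_matrix()
for d in r.spot_point("pedal_tab",w)[:1]:
    p=at_z(w,d["point"],33,s);print(d,(Rt.T@(p-s["position"])).round(1),(p[:2]-BO)@BX,(p[:2]-BO)@BY)
P=cloud(g);Q=P[(abs(P[:,1])<70)&(P[:,0]>30)&(P[:,0]<140)&(P[:,2]>126)&(P[:,2]<266)]
print("lid",np.pi/2+np.arctan(np.polyfit(Q[:,2],Q[:,0],1)[0]))
cv2.imwrite("pics/b9.png",np.hstack([cv2.resize(c["pixels"][100:240,270:410],(400,400)),cv2.resize(w["pixels"][:,120:520],(400,400))]))
E
```

```text
time_s: 17.42
position: [530.5, 58.1, 59.9]
orientation: [3.141, 0.0, 2.026]
contact_force: [-0.8, 0.7, 4.9]
opening: 35.4
gripper_force: 25.5
time_s: 17.92
position: [530.2, 58.2, 59.4]
orientation: [-3.141, -0.0, 2.026]
contact_force: [-0.4, 0.8, -0.6]
opening: 60.0
gripper_force: 0.0
time_s: 18.42
position: [531.5, 58.2, 202.0]
orientation: [3.137, 0.002, 2.026]
contact_force: [1.0, 0.0, -0.8]
opening: 59.9
gripper_force: 0.0
time_s: 19.08
position: [471.1, 179.3, 197.9]
orientation: [3.141, 0.001, 2.028]
contact_force: [-0.1, -0.7, -0.7]
opening: 42.7
gripper_force: 0.0
tcp -144.6606529305452 -0.8748792406835163
{'point': [316.5, 201.7], 'p': 0.94} [-19.3   1.  164.9] -125.28300857671411 0.24807966531617962
lid 1.7513897528361093
```

View pics/b9.png

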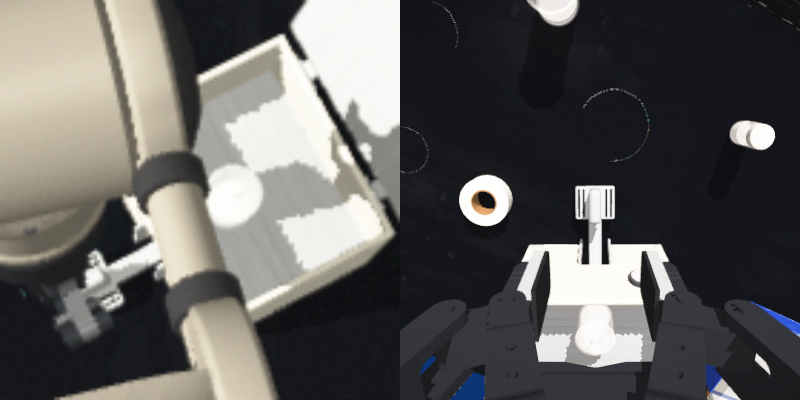

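The bottle stands upright in the chamber (238,195, left crop), the lid is still at 1.75 rad, and the tab lies straight ahead. Go back down on the tab and pinch.

```bash

python3 -m pendant '[{"tx":0,"ty":0.5,"tz":30,"yaw":0},{"tx":0,"ty":0.5,"tz":35,"yaw":0},{"tx":-1,"ty":0,"tz":35,"yaw":0},{"tx":-1,"ty":0,"tz":30,"yaw":0},{"tx":0,"ty":0,"tz":25,"yaw":0},{"tx":0,"ty":0,"tz":20,"yaw":0},{"tx":0,"ty":0,"tz":12,"yaw":0},{"tx":0,"ty":0,"tz":0,"yaw":0}]'
python3 -m pendant '[{"tx":0,"ty":0,"tz":0,"yaw":0},{"tx":0,"ty":0,"tz":0,"yaw":0},{"tx":0,"ty":0,"tz":0,"yaw":0},{"tx":0,"ty":0,"tz":0,"yaw":0},{"tx":0,"ty":0,"tz":0,"yaw":0},{"tx":0,"ty":0,"tz":0,"yaw":0},{"tx":0,"ty":0,"tz":0,"yaw":0},{"tx":0,"ty":0,"tz":0,"yaw":0}]' 1 100
```

```text
time_s: 19.95
position: [471.3, 176.8, 7.9]
orientation: [-3.137, -0.001, 2.025]
contact_force: [-1.0, -0.5, -0.2]
opening: 42.7
gripper_force: 0.0
time_s: 20.62
position: [471.9, 177.1, 11.7]
orientation: [-3.14, 0.001, 2.027]
contact_force: [-4.6, -4.7, 4.1]
opening: 9.0
gripper_force: 97.8
```

```bash

python3 -m pendant '[{"tx":0,"ty":0,"tz":-2,"yaw":0},{"tx":0,"ty":0,"tz":-2,"yaw":0},{"tx":0,"ty":0,"tz":-2,"yaw":0},{"tx":-0.2,"ty":0,"tz":-2,"yaw":0},{"tx":-0.2,"ty":0,"tz":-2,"yaw":0},{"tx":-0.2,"ty":0,"tz":-2,"yaw":0},{"tx":-0.2,"ty":0,"tz":-2,"yaw":0},{"tx":-0.2,"ty":0,"tz":-2,"yaw":0}]'
python3 - <<'E'
from h import *
for n in("top","scene"):
    P=cloud(r.camera(n));Q=P[(abs(P[:,1])<70)&(P[:,0]>-60)&(P[:,0]<140)&(P[:,2]>140)&(P[:,2]<290)]
    for z in range(140,290,25):
        q=Q[(Q[:,2]>=z)&(Q[:,2]<z+25)]
        if len(q)>20:print(n,z,len(q),np.percentile(q[:,0],[10,50,90]).round())
E
```

```text
time_s: 21.28
position: [472.6, 175.5, 26.9]
orientation: [-3.139, 0.001, 2.027]
contact_force: [0.4, -8.3, -4.7]
opening: 8.9
gripper_force: 98.8
top 140 150 [ 64.  68. 137.]
top 165 192 [54. 58. 63.]
top 190 202 [43. 47. 52.]
top 215 217 [32. 36. 41.]
top 240 399 [ 7. 24. 29.]
top 265 670 [ 6. 11. 16.]
scene 140 225 [51. 56. 60.]
scene 165 241 [40. 44. 49.]
scene 190 243 [28. 33. 37.]
scene 215 261 [17. 21. 26.]
scene 240 236 [ 2. 10. 15.]
scene 265 59 [4. 6. 9.]
```

The lid follows (1.14 rad). Keep easing it shut.

```bash

python3 -m pendant '[{"tx":-0.3,"ty":0,"tz":-2,"yaw":0},{"tx":-0.3,"ty":0,"tz":-2,"yaw":0},{"tx":-0.3,"ty":0,"tz":-2,"yaw":0},{"tx":-0.4,"ty":0,"tz":-2,"yaw":0},{"tx":-0.4,"ty":0,"tz":-2,"yaw":0},{"tx":-0.4,"ty":0,"tz":-2,"yaw":0},{"tx":-0.5,"ty":0,"tz":-2,"yaw":0},{"tx":-0.5,"ty":0,"tz":-2,"yaw":0}]'
python3 - <<'E'
from h import *
P=cloud(r.camera("top"));Q=P[(P[:,1]>20)&(P[:,1]<70)&(P[:,0]>-85)&(P[:,0]<60)&(P[:,2]>120)&(P[:,2]<250)]
for x in range(-85,60,25):
    q=Q[(Q[:,0]>=x)&(Q[:,0]<x+25)]
    if len(q)>20:print(x,len(q),np.percentile(q[:,2],[10,50,90]).round())
E
```

```text
time_s: 22.05
position: [475.1, 170.6, 43.2]
orientation: [-3.14, 0.005, 2.029]
contact_force: [4.9, -20.0, -2.3]
opening: 8.8
gripper_force: 102.5
-35 363 [185. 191. 197.]
-10 342 [169. 176. 182.]
15 322 [154. 161. 168.]
40 249 [141. 147. 152.]
```

```bash

python3 -m pendant '[{"tx":-0.6,"ty":0,"tz":-2,"yaw":0},{"tx":-0.6,"ty":0,"tz":-2,"yaw":0},{"tx":-0.5,"ty":0,"tz":-2,"yaw":0},{"tx":-0.5,"ty":0,"tz":-2,"yaw":0},{"tx":-0.4,"ty":0,"tz":-2,"yaw":0}]'
python3 - <<'E'
from h import *
P=cloud(r.camera("top"));Q=P[(P[:,1]>20)&(P[:,1]<70)&(P[:,0]>-85)&(P[:,0]<60)&(P[:,2]>110)&(P[:,2]<250)]
for x in range(-85,60,25):
    q=Q[(Q[:,0]>=x)&(Q[:,0]<x+25)]
    if len(q)>20:print(x,len(q),np.percentile(q[:,2],[10,50,90]).round())
s=r.get_state();print((s["position"][:2]-BO)@BX)
E
```

```text
time_s: 22.52
position: [477.5, 166.1, 53.1]
orientation: [-3.14, 0.009, 2.027]
contact_force: [8.6, -33.4, -8.5]
opening: 8.9
gripper_force: 104.0
-35 146 [146. 148. 151.]
-10 360 [142. 145. 148.]
15 349 [138. 141. 143.]
40 272 [133. 136. 140.]
-129.8790708434292
```

```bash

python3 -m pendant '[{"tx":0.5,"ty":0,"tz":-1,"yaw":0},{"tx":0.5,"ty":0,"tz":-1,"yaw":0},{"tx":0,"ty":0,"tz":-1,"yaw":0},{"tx":0,"ty":0,"tz":0,"yaw":0}]'
python3 - <<'E'
from h import *
P=cloud(r.camera("top"));Q=P[(P[:,1]>20)&(P[:,1]<70)&(P[:,0]>-60)&(P[:,0]<60)&(P[:,2]>110)&(P[:,2]<250)]
print("slope",np.polyfit(Q[:,0],Q[:,2],1),np.median(Q[:,2]))
s=r.get_state();print((s["position"][:2]-BO)@BX)
E
```

```text
time_s: 22.9
position: [478.0, 164.8, 55.8]
orientation: [-3.14, 0.012, 2.028]
contact_force: [11.2, -42.4, -9.1]
opening: 8.7
gripper_force: 103.6
slope [-6.93477276e-02  1.37858679e+02] 136.528425985504
-128.70894493300827
```

```bash

python3 -m pendant '[{"tx":0,"ty":0,"tz":-0.7,"yaw":0},{"tx":0,"ty":0,"tz":-0.7,"yaw":0},{"tx":0,"ty":0,"tz":-0.6,"yaw":0},{"tx":0,"ty":0,"tz":0,"yaw":0},{"tx":0,"ty":0,"tz":0,"yaw":0}]'
python3 - <<'E'
from h import *
P=cloud(r.camera("top"));Q=P[(P[:,1]>20)&(P[:,1]<70)&(P[:,0]>-60)&(P[:,0]<60)&(P[:,2]>110)&(P[:,2]<250)]
print("slope",np.polyfit(Q[:,0],Q[:,2],1),np.median(Q[:,2]))
s=r.get_state();print((s["position"][:2]-BO)@BX)
E
```

```text
time_s: 23.37
position: [478.2, 164.4, 57.3]
orientation: [-3.139, 0.013, 2.028]
contact_force: [14.6, -43.4, -15.1]
opening: 8.8
gripper_force: 102.7
slope [-6.194026e-03  1.332267e+02] 133.10723060687928
-128.2024427970972
```

Lid is flat. Nudge up slightly, then let go and back out.

```bash

python3 -m pendant '[{"tx":0.5,"ty":0,"tz":-0.5,"yaw":0},{"tx":0.5,"ty":0,"tz":0,"yaw":0},{"tx":0,"ty":0,"tz":0,"yaw":0}]'
python3 -m pendant '[{"tx":0,"ty":0,"tz":0,"yaw":0},{"tx":0,"ty":0,"tz":0,"yaw":0},{"tx":0,"ty":0,"tz":0,"yaw":0},{"tx":0,"ty":0,"tz":0,"yaw":0},{"tx":2,"ty":0,"tz":0,"yaw":0},{"tx":10,"ty":0,"tz":0,"yaw":0},{"tx":20,"ty":0,"tz":-10,"yaw":0},{"tx":20,"ty":0,"tz":-30,"yaw":0}]' 0
python3 -m pendant '[{"tx":10,"ty":0,"tz":-40,"yaw":0},{"tx":10,"ty":0,"tz":-40,"yaw":0},{"tx":5,"ty":0,"tz":-20,"yaw":0},{"tx":0,"ty":0,"tz":0,"yaw":0},{"tx":0,"ty":0,"tz":0,"yaw":0},{"tx":0,"ty":0,"tz":0,"yaw":0}]'
python3 - <<'E'
from h import *
P=cloud(r.camera("top"));Q=P[(P[:,1]>20)&(P[:,1]<70)&(P[:,0]>-60)&(P[:,0]<60)&(P[:,2]>110)&(P[:,2]<250)]
print("slope",np.polyfit(Q[:,0],Q[:,2],1))
c=r.camera("scene")
for k in("vial","beaker","tape_roll"):
  d=r.spot_point(k,c)[0];print(k,d["p"],d["point"])
E
```

```text
time_s: 23.67
position: [478.1, 164.4, 57.4]
orientation: [-3.139, 0.014, 2.029]
contact_force: [17.2, -48.6, -19.4]
opening: 8.6
gripper_force: 102.2
time_s: 24.33
position: [448.7, 220.8, 95.3]
orientation: [-3.134, -0.001, 2.026]
contact_force: [-0.3, 0.6, -0.5]
opening: 42.5
gripper_force: 0.0
time_s: 24.83
position: [439.8, 243.2, 197.1]
orientation: [-3.14, -0.0, 2.027]
contact_force: [-0.7, -1.0, -0.2]
opening: 42.6
gripper_force: 0.0
slope [-2.26081118e-03  1.33090437e+02]
vial 0.89 [257.5, 270.3]
beaker 0.95 [366.4, 296.7]
tape_roll 0.59 [372.3, 225.1]
```

Lid shut, robot clear, bystanders unmoved.

```bash
python3 -c "
from workcell import r
print(r.job_done())"
```

```text
the job is handed in; nothing more can be done
None
```

I handed the job in: the bottle stands upright on the chamber floor, the lid was eased shut with the pedal, and the vial, tape roll and beaker are where they started; the hand-in returned no verdict.

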